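# Mast tube through the V-block onto the painting cradle

### The arm

A 6-joint arm with a two-finger parallel gripper is mounted at the origin on the work surface. World frame = base frame: x ahead of the robot, y to its left, z up, the work surface at z = 0. Lengths are in m, angles in degrees, forces in N, time in s.
With the tool pointing down it reaches from about 0.15 to 0.775 m from the base axis. Payload 6.1 kg.
Tool frame: the origin (TCP) lies between the finger pads; the fingertips stand 22 mm ahead of it and the grasp point (between the pads) lies 3 mm ahead of it; z points along the fingers, y is the line along which they close (so a half turn about z gives the same grasp; the last joint's range is limited). The gripper opens to 85 mm and grips with 20 to 120 N. Pads are 22 mm wide; open, the fingers measure 114 mm over their backs; the gripper's body (76 mm by 85 mm) begins 54 mm behind the grasp point. The pads swing forward as they close: fully open they stand 13 mm farther back than shut.
Start: joints at [-63.713, 7.208, -2.269, 80.523, 0, 90], TCP at [0.232, -0.471, 0.253] pointing down, gripper open.
Joint ranges: [-155.77, 155.77], [-54.66, 111.73], [-72.52, 77.12], [-102.08, 115.82], [-83.92, 84.16], [-180, 180]. Speed limits (degrees/s): [136.94, 136.94, 172.46, 180, 180, 180].

### API

Orientations are given as a 3x3 rotation matrix whose columns are the frame's x, y, z axes.
In Python, from rig import manip gives the robot as it stands.
- The arm moves only by the tool jog_arm, never from a script. Its argument "series" is one flat list of numbers, 4 for each row, row after row: the shift along the tool's x, y, z in cm, then the turn about the tool's z in rad. In form: [tx, ty, tz, spin, tx, ty, tz, spin, ...]. A call has 1 to 20 rows; each row is the pose to reach, as a shift and turn from the pose commanded when the call began, along the tool's axes at that moment; what a row does not reach only later rows make up. A row lasts 1/12 s, in which the tool goes at most 41.7 mm and 7.16 degrees, less where a joint would pass 70% of its speed; a pose out of reach is approached as far as the arm can. A call with a gripper value outside its range is refused whole. "grip" is the gripper's target within -1 to 1 (fully open at 1, half-way at 0, shut at -1), set as the call begins (left out, the last holds). The fingers move at their own pace and stop on an object; "squeeze" is the grip in N (left out, the last holds). Time passes only in rows, so rows that repeat a pose let the fingers close. It gives the time, the measured TCP pose, the force, the opening and the grip force at its end, in the units of the state.
- manip.read_state(): the state, without advancing time (a new reading comes with each control period).
- manip.read_camera(name): name is "scene" or "top" or "wrist"; returns a dict with "pixels" (384x512x3 uint8, red, green, blue), "vfov" (degrees; the focal length in pixels is half the picture's height over the tangent of half this angle, whatever the lens; pixels are square), "cx", "cy" (the principal point, pixels), "k1" (the pictures are not rectified: a ray, as slopes to the right and down, at radius r is drawn at 1 + k1 r^2 times it, then the intrinsics apply), "rvec" (rotation vector, rad) and "tvec" (3), from world to camera coordinates, as OpenCV has them. Camera axes: x right, y down, z forward; pixel columns grow to the right and rows downward; lengths in m; the calibration is good to about 2 mm. A picture is of the moment at which its call begins. There is no depth.
- manip.hand_in(): hands the job in; it is judged then, once.
The state is a dict: "clock": time; "qpos": joint angles; "dq": joint speeds; "joint_torque": joint torques, N m; "tool_pos": TCP position; "tcp_rot": TCP orientation; "wrist_force": force on the tool from outside, world axes, zero at the start; "moment": the same for the moment, N m; "opening": finger opening in m; "gripper_force": force on a finger pad.
Only numpy, scipy, OpenCV 4.12 (cv2) and the standard library are available. Lean on these libraries where they do the work, as an engineer would, in place of code of your own. Each camera call takes 0.05 s, during which the arm holds its last target. There are 200 camera calls.

### The job

Take the thickest round aluminium tube out of the plywood rack by the end that sticks out, lay it across the steel V-block, middle over the block, and let go of it. Then pick it up again by its middle, in the gap between the block's two cheeks, and lay it centrally in both V-grooves of the wooden painting cradle.

Things in the scene. Friction and masses are not known exactly. Their poses are not given: they have to be found in the camera images.
- tube_mid (a point): Middle of the task's tube, on its axis. Round aluminium tube, 16 mm thick, 200 mm long, about 40 g, dark bores at its ends. x runs along the tube; it may roll about x. It starts level in one of the rack's lanes, this point 38 mm above the table, its -x end sticking out some 70 mm towards the robot, free to grip. A thinner tube (8 mm) and a square bar (10 mm) lie likewise in the other lanes.
- rack: Fixed plywood rack, 130 mm long (x), 190 wide, 70 high; origin under its centre, z up. Three lanes along x, 72 mm apart, 22 mm wide and 40 deep, open at the top and both ends: too narrow for fingers beside a tube. Each holds one rod that sticks out at the -x end.
- vblock_seat (a point): Where the tube's middle rests on the fixed dark steel V-block, 50 mm above the table, at mid-length; x runs along the groove, z up. Two cheeks, each 20 mm thick, centred 42 mm either side along x: 104 mm long, 60 wide in all. 90 degree V, 48 mm wide at the cheek tops, 13 mm above this point. The 64 mm gap between the cheeks is open at the sides, down to a base plate 12 mm above the table.
- cradle_seat (a point): Where the tube's middle rests in the fixed wooden cradle, 45 mm above the table, at mid-length; x runs along the groove, z up. Two grooved blocks reach from 42 to 108 mm either side along x, 68 mm wide. 90 degree V, 56 mm wide at the tops, 17 mm above this point; the tube's ends lie down inside. The 84 mm gap between them is open at the sides, down to a base plate 12 mm above the table.

How it is judged:
By the outcome, as a careful person would: the job done as asked, in the order asked, and still so for the second after the job is handed in, with the robot touching nothing.
It also fails if it takes over 64 s, if anything falls off the work surface, if the arm or the gripper's body presses on something with over 40 N, if the wrist force passes 120 N, or if a joint passes its speed limit or range.

## Working session

There is one attempt and no reset: what is moved stays moved. The work goes in short steps, Python scripts to look and compute and a tool call to move; the robot and the scene stay as the last step left them, time stands still between calls to the robot, and variables do not carry over. Pictures are saved under pics/ and viewed, at most 10 in all, crops included, and the job is handed in when it is done.

Besides the shell and the picture viewer there is one more tool, called after "Emit:" as name(argument=value, ...) on one line, values as JSON. jog_arm: Moves the arm, as the interface text tells. Its arguments: {"type":"object","properties":{"series":{"type":"array","items":{"type":"number"}},"grip":{"type":"number"},"squeeze":{"type":"number"}},"required":["series"]}

```bash
mkdir -p pics
cat > h.py <<'E'
import numpy as np, cv2
from rig import manip
def cam(name, save=None):
    c=manip.read_camera(name)
    if save: cv2.imwrite('pics/'+save, np.ascontiguousarray(c['pixels'][:,:,::-1]))
    return c
def KD(c):
    f=192/np.tan(np.radians(c['vfov'])/2)
    return np.array([[f,0,c['cx']],[0,f,c['cy']],[0,0,1.]]),np.array([c['k1'],0,0,0,0.])
def ray(c,uv,z):
    K,D=KD(c); R=cv2.Rodrigues(np.array(c['rvec'],float))[0]; t=np.array(c['tvec'],float).ravel()
    p=cv2.undistortPoints(np.array(uv,float).reshape(-1,1,2),K,D).reshape(-1,2)
    o=-R.T@t; d=np.c_[p,np.ones(len(p))]@R
    return o+d*((z-o[2])/d[:,2])[:,None]
def proj(c,P):
    K,D=KD(c); return cv2.projectPoints(np.array(P,float).reshape(-1,1,3),np.array(c['rvec'],float),np.array(c['tvec'],float),K,D)[0].reshape(-1,2)
E
python3 - <<'E'
from h import *
a=cam('top','top1.png');b=cam('scene','scene1.png')
for c in(a,b): print({k:v for k,v in c.items() if k!='pixels'})
s=manip.read_state();print(s)
E
```

```text
{'vfov': 43.99073902390988, 'cx': 256.88799519524827, 'cy': 194.10350404674284, 'k1': -0.07182054816578937, 'rvec': array([ 2.15816205, -2.18485279,  0.04896695]), 'tvec': array([0.04141584, 0.57685064, 1.1143375 ])}
{'vfov': 52.54429105248175, 'cx': 259.46933019169575, 'cy': 193.89281420470238, 'k1': 0.007561775334127769, 'rvec': array([ 2.10773604,  1.57839755, -0.45507044]), 'tvec': array([-0.18204571, -0.43075846,  1.1663079 ])}
{'clock': 0.1, 'qpos': array([-6.37116879e+01,  7.23838626e+00, -2.32005091e+00,  8.05247816e+01,
        1.43881450e-03,  8.99994791e+01]), 'dq': array([ 0.11473612, -0.05055567,  0.21015435, -0.03168719, -0.07362739,
       -0.00280448]), 'joint_torque': array([ 5.98588376e-04, -4.36905384e+01,  3.53605199e+01,  1.36537998e-02,
       -4.88507453e-05, -4.64995466e-06]), 'tool_pos': array([ 0.23237217, -0.47039541,  0.25260562]), 'tcp_rot': array([[ 8.96572785e-01,  4.42895989e-01, -6.20754486e-04],
       [ 4.42896423e-01, -8.96571823e-01,  1.31334721e-03],
       [ 2.51252287e-05, -1.45244130e-03, -9.99998945e-01]]), 'wrist_force': array([-0.74669236,  0.32790046,  0.43689292]), 'moment': array([0.02966084, 0.01010091, 0.02789741]), 'gripper_force': 0.0, 'opening': 0.08516646770144118}
```

View pics/top1.png

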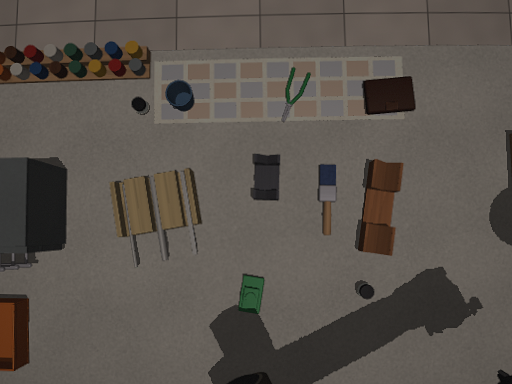

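View pics/scene1.png

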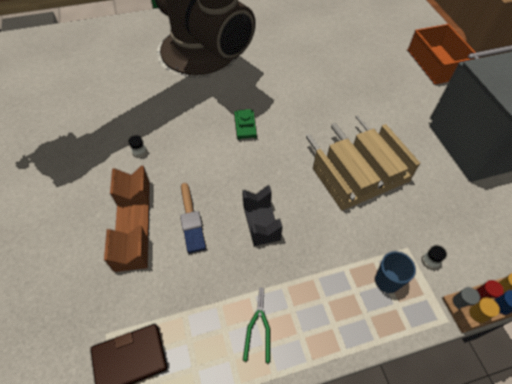

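The top view shows the rack around (155,203) with rod ends at about (135,265), (164,260) and (195,252), the V-block at (267,177) and the cradle at (380,207). I'll enlarge it to measure.

Run:
```python
from h import *
im=cv2.imread('pics/top1.png')
a=cv2.resize(im[140:280,100:210],None,fx=4,fy=4,interpolation=cv2.INTER_CUBIC)
b=cv2.resize(im[140:220,240:300],None,fx=5,fy=5,interpolation=cv2.INTER_CUBIC)
c=cv2.resize(im[150:265,350:415],None,fx=5,fy=5,interpolation=cv2.INTER_CUBIC)
o=np.zeros((600,800,3),np.uint8)
o[:560,:440]=a
b=b[:, :]; b=cv2.resize(b,(180,240)); c=cv2.resize(c,(325//1,575))
o[0:240,440:620]=b   # scale 3
c=cv2.resize(im[150:265,355:410],None,fx=3.2,fy=3.2,interpolation=cv2.INTER_CUBIC); o[0:c.shape[0],622:622+c.shape[1]]=c
o=np.clip(o*1.5,0,255).astype(np.uint8)
cv2.imwrite('pics/z1.png',o)
```

```text
(no output)
```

View pics/z1.png

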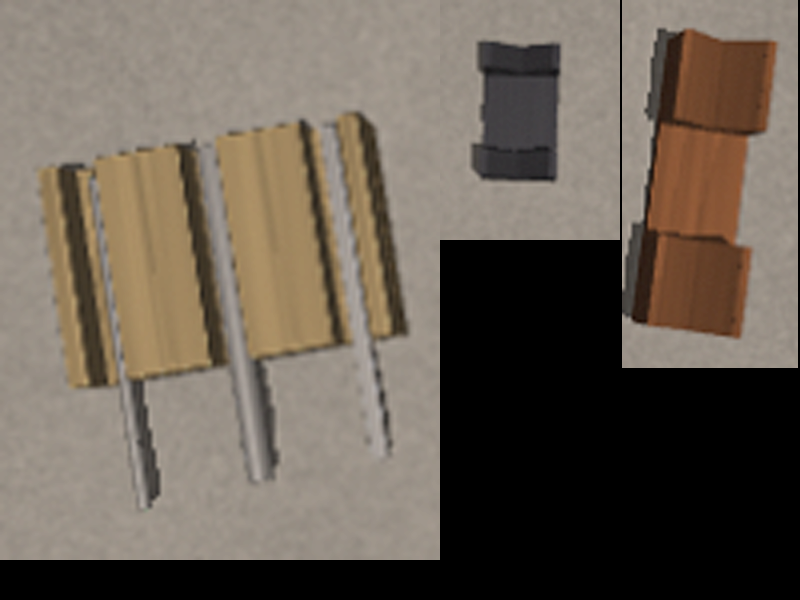

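The zoom shows the middle rod is the thickest. Its free end is at about px (165.2,259.8) and its far end near (152,176). Casting rays.

Run:
```python
from h import *
c=cam('top')
R=cv2.Rodrigues(c['rvec'])[0];print('cam',-R.T@c['tvec'])
g=lambda p,s,x,y:[(q[0]/s+x,q[1]/s+y) for q in p]
t=ray(c,g([(261,480),(208,145)],4,100,140),.038);print('tube',t,np.linalg.norm(t[0]-t[1]),np.degrees(np.arctan2(*(t[1]-t[0])[1::-1])))
for z,p,s,x,y in((.063,[(479,42),(559,44),(556,148),(474,146)],3,240,140),(.062,[(688,30),(776,42),(742,337),(650,322)],3.2,355-622/3.2,150)):
    x=x if s>3.1 else 240-440/3
    v=ray(c,g(p,s,x,y),z);print(v.round(4),v.mean(0).round(4));print([np.linalg.norm(v[i]-v[(i+1)%4]).round(4) for i in range(4)])
    for e in(v[0]-v[3],v[1]-v[2]): print(np.degrees(np.arctan2(e[1],e[0])))
```

```text
cam [0.49526224 0.0041015  1.15365441]
tube [[0.42354619 0.25129482 0.038     ]
 [0.62209724 0.28349285 0.038     ]] 0.20114480291429349 9.21118443556331
[[ 0.6676  0.0412  0.063 ]
 [ 0.6651 -0.0205  0.063 ]
 [ 0.5846 -0.017   0.063 ]
 [ 0.587   0.0459  0.063 ]] [0.6261 0.0124 0.063 ]
[np.float64(0.0618), np.float64(0.0805), np.float64(0.0629), np.float64(0.0807)]
-3.3399334907741207
-2.4994138059462085
[[ 0.6512 -0.2422  0.062 ]
 [ 0.6417 -0.3057  0.062 ]
 [ 0.4303 -0.2746  0.062 ]
 [ 0.4419 -0.2091  0.062 ]] [ 0.5413 -0.2579  0.062 ]
[np.float64(0.0642), np.float64(0.2136), np.float64(0.0665), np.float64(0.2119)]
-8.986217436159983
-8.379143035592863
```

```bash
cat >> h.py <<'E'
def go(P,yaw):
    s=manip.read_state(); R=np.array(s['tcp_rot']); d=R.T@(np.array(P)-s['tool_pos'])*100
    y=np.degrees(np.arctan2(R[1,0],R[0,0])); dy=(y-yaw+90)%180-90
    print('move cm',d.round(2),'spin',np.radians(dy).round(3),'| pos',np.round(s['tool_pos'],4),'yaw',y.round(2),'q6',s['qpos'][5].round(1),'t',s['clock'])
E
python3 - <<'E'
from h import *
t=np.radians(9.2)
m=np.array([.5228,.2674,.038]);g=m-.075*np.array([np.cos(t),np.sin(t),0]);print(g)
g[2]=.18;go(g,9.2)
E
```

```text
[0.44876478 0.25540891 0.038     ]
move cm [ 51.55 -55.49   7.34] spin 0.298 | pos [ 0.2324 -0.4705  0.2527] yaw 26.29 q6 90.0 t 0.15
```

Emit:
jog_arm(series=[51.5,-55.5,7.3,0.298,51.5,-55.5,7.3,0.298,51.5,-55.5,7.3,0.298,51.5,-55.5,7.3,0.298,51.5,-55.5,7.3,0.298,51.5,-55.5,7.3,0.298,51.5,-55.5,7.3,0.298,51.5,-55.5,7.3,0.298,51.5,-55.5,7.3,0.298,51.5,-55.5,7.3,0.298,51.5,-55.5,7.3,0.298,51.5,-55.5,7.3,0.298,51.5,-55.5,7.3,0.298,51.5,-55.5,7.3,0.298,51.5,-55.5,7.3,0.298,51.5,-55.5,7.3,0.298,51.5,-55.5,7.3,0.298,51.5,-55.5,7.3,0.298,51.5,-55.5,7.3,0.298,51.5,-55.5,7.3,0.298], grip=1, squeeze=60)

```text
clock: 1.82
tool_pos: [0.4652, 0.1093, 0.1828]
tcp_rot: [[0.977, 0.212, -0.008], [0.212, -0.977, 0.03], [-0.001, -0.031, -1.0]]
wrist_force: [0.7, -0.1, -1.0]
opening: 0.0856
gripper_force: 0.0
```

Emit:
jog_arm(series=[0,0,0,0,0,0,0,0,0,0,0,0])

```text
clock: 2.07
tool_pos: [0.4644, 0.1089, 0.1834]
tcp_rot: [[0.977, 0.212, -0.007], [0.212, -0.977, 0.03], [-0.001, -0.031, -1.0]]
wrist_force: [-0.3, -0.0, -0.4]
opening: 0.0856
gripper_force: 0.0
```

Run:
```python
from h import *
c=cam('wrist','w1.png');print({k:v for k,v in c.items() if k!='pixels'})
go([.4488,.2554,.18],9.2)
t=np.radians(9.2);u=np.array([np.cos(t),np.sin(t),0])
m=np.array([.5228,.2674,.038]);print(proj(c,[m-.1*u,m-.075*u,m-.03*u,m+.1*u]).round(1))
```

```text
{'vfov': 62.143629499255525, 'cx': 258.2040452810139, 'cy': 187.78264369633635, 'k1': -0.08026173430956994, 'rvec': array([-2.24652971,  1.80377986,  0.34008625]), 'tvec': array([0.01433384, 0.43133024, 0.47137119])}
move cm [  1.58 -14.63   0.79] spin 0.053 | pos [0.4644 0.1089 0.1834] yaw 12.24 q6 179.9 t 2.1167
[[102.3 188.4]
 [ 99.4 162. ]
 [ 94.2 110.8]
 [ 83.4 -60. ]]
```

View pics/w1.png

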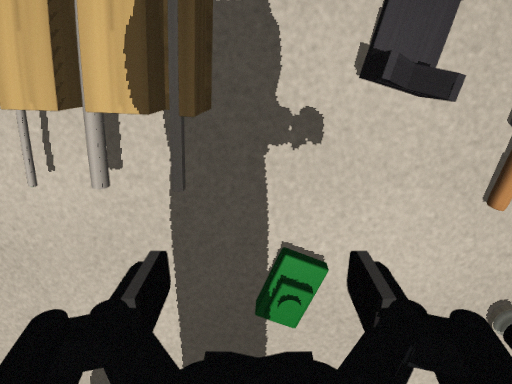

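The wrist view shows the thick tube's end at (100,187), where I predicted (102,188), so the estimate holds. Joint 6 ran into its limit, so I'll use the half-turned grasp.

Emit:
jog_arm(series=[0,0,0,-0.12,0,0,0,-0.24,0,0,0,-0.36,0,0,0,-0.48,0,0,0,-0.6,0,0,0,-0.72,0,0,0,-0.84,0,0,0,-0.96,0,0,0,-1.08,0,0,0,-1.2,0,0,0,-1.3,0,0,0,-1.4,0,0,0,-1.4])

```text
clock: 3.2
tool_pos: [0.4645, 0.109, 0.1835]
tcp_rot: [[-0.045, 0.999, -0.007], [0.999, 0.045, 0.03], [0.03, -0.005, -1.0]]
wrist_force: [0.5, 0.3, 0.0]
opening: 0.0853
gripper_force: 0.0
```

Run:
```python
from h import *
go([.4488,.2554,.18],-170.8);print(manip.read_state()['tcp_rot'].round(4))
```

```text
move cm [14.68 -0.9   0.81] spin 1.456 | pos [0.4645 0.109  0.1835] yaw 92.6 q6 99.6 t 3.2
[[-0.0453  0.999  -0.0068]
 [ 0.9985  0.0455  0.0301]
 [ 0.0304 -0.0054 -0.9995]]
```

Emit:
jog_arm(series=[3,0,0.5,-0.12,6,0,0.8,-0.24,9,-0.5,0.8,-0.36,12,-0.9,0.8,-0.48,14.7,-0.9,0.8,-0.6,14.7,-0.9,0.8,-0.72,14.7,-0.9,0.8,-0.84,14.7,-0.9,0.8,-0.96,14.7,-0.9,0.8,-1.08,14.7,-0.9,0.8,-1.2,14.7,-0.9,0.8,-1.32,14.7,-0.9,0.8,-1.44,14.7,-0.9,0.8,-1.56,14.7,-0.9,0.8,-1.686,14.7,-0.9,0.8,-1.686,14.7,-0.9,0.8,-1.686,14.7,-0.9,0.8,-1.686])

```text
clock: 4.62
tool_pos: [0.4493, 0.2558, 0.1798]
tcp_rot: [[-0.988, -0.153, -0.007], [-0.153, 0.988, 0.03], [0.002, 0.031, -1.0]]
wrist_force: [-0.1, -0.5, -0.8]
opening: 0.0855
gripper_force: 0.0
```

Run:
```python
from h import *
c=cam('wrist','w2.png')
go([.4488,.2554,.041],-170.8)
t=np.radians(9.2);u=np.array([np.cos(t),np.sin(t),0])
m=np.array([.5228,.2674,.038]);print(proj(c,[m-.1*u,m-.075*u,m-.03*u]).round(1))
```

```text
move cm [ 0.02 -0.46 13.87] spin -0.005 | pos [0.4493 0.2558 0.1797] yaw -171.11 q6 19.9 t 4.6667
[[252.3 151.4]
 [252.7 179.8]
 [253.3 226.8]]
```

View pics/w2.png

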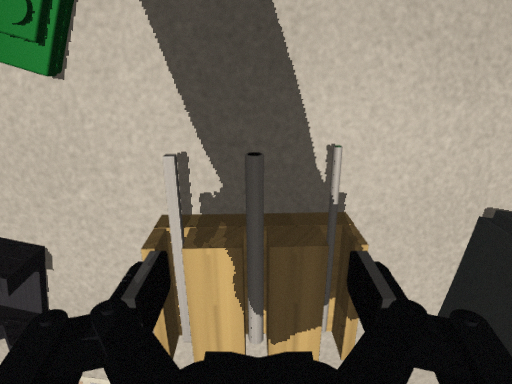

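The tube is centred between the fingers at (254,152) and both neighbours are clear, so I'll descend and grip.

Emit:
jog_arm(series=[0,-0.1,3,0,0,-0.2,6,0,0,-0.3,9,0,0,-0.4,11,0,0,-0.4,12.5,0,0,-0.46,13.3,0,0,-0.46,13.8,0,0,-0.46,13.85,0,0,-0.46,13.85,0,0,-0.46,13.85,0])

```text
clock: 5.5
tool_pos: [0.4498, 0.2559, 0.0422]
tcp_rot: [[-0.988, -0.157, -0.006], [-0.158, 0.987, 0.031], [0.001, 0.031, -1.0]]
wrist_force: [-0.4, 0.1, -0.3]
opening: 0.0853
gripper_force: 0.0
```

Emit:
jog_arm(series=[0,0,0,0,0,0,0,0,0,0,0,0,0,0,0,0,0,0,0,0,0,0,0,0,0,0,0,0,0,0,0,0,0,0,0,0,0,0,0,0,0,0,0,0,0,0,0,0], grip=-1, squeeze=60)

```text
clock: 6.5
tool_pos: [0.4491, 0.2555, 0.0411]
tcp_rot: [[-0.987, -0.158, -0.007], [-0.158, 0.987, 0.03], [0.002, 0.031, -1.0]]
wrist_force: [0.4, 0.0, 0.7]
opening: 0.0142
gripper_force: 58.4
```

Gripped. I'll lift, then take a look at the block from its far side.

Emit:
jog_arm(series=[0,0,-0.5,0,0,0,-1.5,0,0,0.1,-3.5,0,0,0.2,-6,0,0,0.3,-9,0,0,0.4,-13,0,0,0.5,-16,0,0,0.5,-18,0,0,0.5,-18,0,0,0.5,-18,0])

```text
clock: 7.33
tool_pos: [0.4502, 0.2553, 0.223]
tcp_rot: [[-0.987, -0.158, -0.004], [-0.158, 0.987, 0.032], [-0.001, 0.032, -0.999]]
wrist_force: [-0.4, -0.1, -1.7]
opening: 0.0142
gripper_force: 58.4
```

Run:
```python
from h import *
go([.69,.01,.23],177)
print(manip.read_state()['opening'],manip.read_state()['gripper_force'])
```

```text
move cm [-19.8  -27.97  -1.58] spin 0.211 | pos [0.4502 0.2553 0.223 ] yaw -170.92 q6 19.6 t 7.3333
0.014216039014956761 58.430761098861694
```

Emit:
jog_arm(series=[-1,-1.5,-1,0.02,-3,-4,-1.6,0.04,-5,-7,-1.6,0.06,-7,-10,-1.6,0.08,-9,-13,-1.6,0.1,-11,-16,-1.6,0.12,-13,-19,-1.6,0.14,-15,-22,-1.6,0.16,-17,-25,-1.6,0.18,-19,-27,-1.6,0.2,-19.8,-28,-1.6,0.211,-19.8,-28,-1.6,0.211,-19.8,-28,-1.6,0.211])

```text
clock: 8.42
tool_pos: [0.689, 0.0089, 0.2256]
tcp_rot: [[-0.999, 0.054, -0.011], [0.053, 0.998, 0.03], [0.013, 0.03, -0.999]]
wrist_force: [0.6, -0.7, -0.6]
opening: 0.0138
gripper_force: 58.5
```

Run:
```python
from h import *
c=cam('wrist','w3.png')
np.save('w3.npy',{k:v for k,v in c.items() if k!='pixels'},allow_pickle=True)
go([.69,.01,.23],177)
t=np.radians(-3);u=np.array([np.cos(t),np.sin(t),0]);v=np.array([-u[1],u[0],0])
m=np.array([.616,.0129,.063]);print(proj(c,[m+a*.052*u+b*.03*v for a in(-1,1) for b in (-1,1)]).round(1))
```

```text
move cm [-0.13  0.06 -0.35] spin 0.0 | pos [0.6887 0.0096 0.2265] yaw 177.01 q6 3.1 t 8.4667
[[215.3  29.5]
 [288.2  29.5]
 [219.7 153.4]
 [285.6 152.8]]
```

View pics/w3.png

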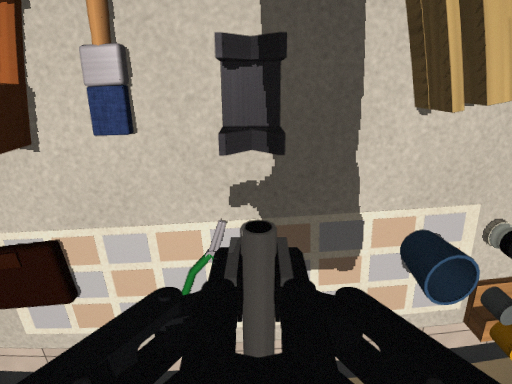

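The wrist view shows the block with its near-robot top corners at (215,33) and (287,33), and the held tube's end top at about (259,222). The block's far face bottoms out near row 155.

Run:
```python
from h import *
c=np.load('w3.npy',allow_pickle=True).item()
R=cv2.Rodrigues(c['rvec'])[0];print('cam',-R.T@c['tvec'])
print(ray(c,[(215,33),(287,33),(220,128),(285,128),(219,154),(285,154)],.063).round(4))
t=np.radians(-3);u=np.array([np.cos(t),np.sin(t),0]);v=np.array([-u[1],u[0],0])
m=np.array([.6185,.0129,.063])
print(proj(c,[m+a*u-.03*v for a in(-.052,-.032,.032,.052)]).round(1))
print(ray(c,[(259,222),(259,235)],.2315).round(4))
s=manip.read_state();print(s['tool_pos']+.003*s['tcp_rot'][:,2])
im=cv2.imread('pics/w3.png').astype(float).mean(2)
print(im[20:70:1,232].round().astype(int));print(im[115:162,232].round().astype(int))
```

```text
cam [0.60625911 0.0100516  0.34741282]
[[ 0.5652 -0.0148  0.063 ]
 [ 0.5683  0.0445  0.063 ]
 [ 0.6435 -0.0174  0.063 ]
 [ 0.6469  0.0402  0.063 ]
 [ 0.6669 -0.0204  0.063 ]
 [ 0.6706  0.0395  0.063 ]]
[[215.6  32.7]
 [216.4  58.1]
 [219.1 134.1]
 [219.9 156.1]]
[[0.6594 0.0109 0.2315]
 [0.6652 0.0106 0.2315]]
[0.68862486 0.00971257 0.22349659]
[179 182 184 188 187 187 184 181 175 177 176 178 181 137  50  42  43  38
  36  38  41  42  39  41  38  39  40  41  38  37  39  40  40  41  41  42
  42  44  27  20  15  23  20  25  23  22  23  26  27  42]
[ 68  67  65  66  68  69  66  63  66  66  58  42  25  26  28  22  25  36
  40  41  43  39  41  39  37  43  40  38  41  40  42  38  41  41  41  43
  39  42  49 153 178 179 176 179 179 182 179]
```

Run:
```python
from h import *
go([.5421,.0163,.11],177)
```

```text
move cm [14.53 -0.45 11.81] spin 0.0 | pos [0.6887 0.0096 0.2265] yaw 177.01 q6 3.1 t 8.4667
```

Emit:
jog_arm(series=[2,0,0.5,0,5,0,1,0,8,-0.2,2,0,11,-0.3,4,0,13,-0.4,6,0,14.2,-0.45,8,0,14.5,-0.45,10,0,14.5,-0.45,11.3,0,14.5,-0.45,11.8,0,14.5,-0.45,11.8,0,14.5,-0.45,11.8,0])

```text
clock: 9.38
tool_pos: [0.5433, 0.0167, 0.1119]
tcp_rot: [[-0.999, 0.052, -0.007], [0.051, 0.998, 0.03], [0.008, 0.03, -1.0]]
wrist_force: [0.0, -0.4, -0.1]
opening: 0.0143
gripper_force: 58.5
```

Run:
```python
from h import *
go([.5421,.0163,.0545],177);print(manip.read_state()['tcp_rot'].round(4))
```

```text
move cm [ 0.07 -0.21  5.73] spin 0.001 | pos [0.5433 0.0167 0.1119] yaw 177.06 q6 3.8 t 9.3833
[[-0.9986  0.0516 -0.0069]
 [ 0.0513  0.9982  0.0301]
 [ 0.0085  0.0297 -0.9995]]
```

Emit:
jog_arm(series=[0,-0.05,1.5,0,0.05,-0.1,3,0,0.1,-0.2,4.3,0,0.1,-0.2,5.1,0,0.1,-0.2,5.5,0,0.1,-0.2,5.7,0,0.1,-0.2,5.75,0,0.1,-0.2,5.75,0,0.1,-0.2,5.75,0])

```text
clock: 10.13
tool_pos: [0.5426, 0.0158, 0.0545]
tcp_rot: [[-0.999, 0.053, -0.006], [0.052, 0.998, 0.03], [0.008, 0.03, -1.0]]
wrist_force: [-0.1, -0.3, -0.2]
opening: 0.0141
gripper_force: 58.5
```

Emit:
jog_arm(series=[0,0,0.05,0,0,0,0.1,0,0,0,0.1,0,0,0,0.1,0])

```text
clock: 10.47
tool_pos: [0.5426, 0.0156, 0.0536]
tcp_rot: [[-0.999, 0.053, -0.006], [0.053, 0.998, 0.029], [0.007, 0.029, -1.0]]
wrist_force: [-1.3, -1.7, 5.1]
opening: 0.0138
gripper_force: 58.9
```

Contact at about 5 N, so I'll release and lift off.

Emit:
jog_arm(series=[0,0,0,0,0,0,0,0,0,0,0,0,0,0,0,0,0,0,0,0,0,0,0,0,0,0,0,0,0,0,0,0,0,0,0,0,0,0,0,0], grip=1)

```text
clock: 11.3
tool_pos: [0.542, 0.0159, 0.0527]
tcp_rot: [[-0.999, 0.053, -0.007], [0.052, 0.998, 0.03], [0.009, 0.03, -1.0]]
wrist_force: [0.1, -0.3, 0.7]
opening: 0.0851
gripper_force: 0.0
```

Emit:
jog_arm(series=[0,0,-1,0,0,0.1,-3,0,0,0.2,-6,0,0,0.3,-9,0,-1,0.35,-11,0,-3,0.35,-11,0,-5,0.35,-11,0,-7,0.35,-11,0,-7.5,0.35,-11,0,-7.5,0.35,-11,0,-7.5,0.35,-11,0])

```text
clock: 12.22
tool_pos: [0.6173, 0.0122, 0.1621]
tcp_rot: [[-0.999, 0.053, -0.008], [0.052, 0.998, 0.03], [0.01, 0.03, -1.0]]
wrist_force: [-1.6, -0.1, 0.6]
opening: 0.0854
gripper_force: 0.0
```

Run:
```python
from h import *
c=cam('wrist','w4.png')
np.save('w4.npy',{k:v for k,v in c.items() if k!='pixels'},allow_pickle=True)
go([.618,.0123,.053],177)
t=np.radians(-3);u=np.array([np.cos(t),np.sin(t),0])
print(proj(c,np.array([.618,.0123,.05])+np.array([[-.1],[-.05],[0],[.05]])*u).round(1))
```

```text
move cm [-0.21 -0.31 10.91] spin 0.0 | pos [0.617  0.0122 0.1622] yaw 177.01 q6 3.4 t 12.2667
[[253.1  57. ]
 [253.5 129.5]
 [253.8 193.9]
 [254.2 250.6]]
```

View pics/w4.png

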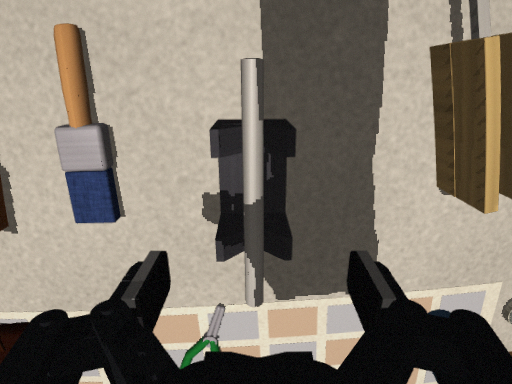

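The tube lies in the V-block with its ends at (252,58) and (254,305), and the robot-side end matches the prediction (253,57) for a centred tube. Now the middle grasp.

Emit:
jog_arm(series=[0,0,1.5,0,-0.1,-0.1,4,0,-0.2,-0.2,7,0,-0.2,-0.3,9,0,-0.2,-0.3,10.2,0,-0.2,-0.3,10.7,0,-0.2,-0.3,10.9,0,-0.2,-0.3,10.9,0,-0.2,-0.3,10.9,0])

```text
clock: 13.02
tool_pos: [0.6197, 0.0124, 0.0546]
tcp_rot: [[-0.999, 0.052, -0.005], [0.052, 0.998, 0.03], [0.007, 0.03, -1.0]]
wrist_force: [-0.1, -0.3, 0.9]
opening: 0.0853
gripper_force: 0.0
```

Emit:
jog_arm(series=[0,0,0,0,0,0,0,0,0,0,0,0,0,0,0,0,0,0,0,0,0,0,0,0,0,0,0,0,0,0,0,0,0,0,0,0,0,0,0,0,0,0,0,0,0,0,0,0], grip=-1, squeeze=50)

```text
clock: 14.02
tool_pos: [0.619, 0.0113, 0.0533]
tcp_rot: [[-0.999, 0.053, -0.007], [0.053, 0.998, 0.028], [0.008, 0.028, -1.0]]
wrist_force: [-0.2, -5.1, 2.6]
opening: 0.0146
gripper_force: 48.7
```

Emit:
jog_arm(series=[0,0,-0.5,0,0,0,-1.5,0,0,0.1,-3.5,0,0,0.2,-6,0,0,0.3,-9,0,0,0.4,-12,0,0,0.4,-14,0,0,0.4,-14,0,0,0.4,-14,0])

```text
clock: 14.77
tool_pos: [0.621, 0.0125, 0.1952]
tcp_rot: [[-0.999, 0.052, -0.004], [0.052, 0.998, 0.031], [0.005, 0.03, -1.0]]
wrist_force: [0.9, -0.0, -2.1]
opening: 0.0144
gripper_force: 48.7
```

Run:
```python
from h import *
go([.541+.07,-.258-.011,.19],171.3)
```

```text
move cm [ -0.47 -28.17  -0.34] spin 0.1 | pos [0.621  0.0125 0.1952] yaw 177.02 q6 3.4 t 14.7667
```

Emit:
jog_arm(series=[0,-1.5,-0.5,0,0,-4,-1,0.01,0,-7,-2,0.02,0,-10,-3,0.03,-0.1,-13,-3.3,0.04,-0.2,-16,-3.3,0.05,-0.3,-19,-3.3,0.06,-0.4,-22,-3.3,0.08,-0.5,-25,-3.3,0.09,-0.5,-27,-3.3,0.1,-0.5,-28.2,-3.3,0.1,-0.5,-28.2,-3.3,0.1,-0.5,-28.2,-3.3,0.1])

```text
clock: 15.85
tool_pos: [0.6101, -0.2707, 0.2167]
tcp_rot: [[-0.988, 0.153, -0.009], [0.152, 0.988, 0.031], [0.014, 0.03, -0.999]]
wrist_force: [-0.7, 0.8, 0.1]
opening: 0.0143
gripper_force: 48.8
```

Run:
```python
from h import *
c=cam('wrist','w5.png')
np.save('w5.npy',{k:v for k,v in c.items() if k!='pixels'},allow_pickle=True)
go([.541,-.258,.11],171.3)
t=np.radians(-8.7);u=np.array([np.cos(t),np.sin(t),0]);v=np.array([-u[1],u[0],0])
m=np.array([.5413,-.2579,.062]);print(proj(c,[m+a*.108*u+b*.034*v for a in(-1,1) for b in (-1,1)]).round(1))
s=manip.read_state();d=-s['tcp_rot'][:,0];g=s['tool_pos']+.003*s['tcp_rot'][:,2]+[0,0,.008]
print(proj(c,[g-.1*d,g+.1*d]).round(1))
```

```text
move cm [ 6.89 -0.18 10.8 ] spin -0.0 | pos [ 0.6103 -0.27    0.2171] yaw 171.29 q6 -15.7 t 15.9
[[209.7 -44.3]
 [298.4 -43.8]
 [219.5 217.2]
 [291.4 216.1]]
[[259.9  29.3]
 [259.9 430.6]]
```

View pics/w5.png

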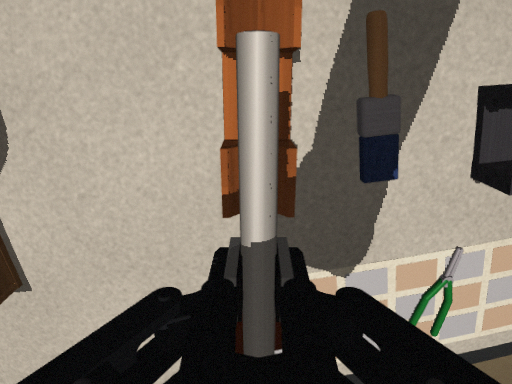

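The view shows the cradle with inner-edge corners at about (217,50), (301,50), (221,147) and (297,147), outer far corners at (224,217) and (294,216), and the tube end at (259,33).

Run:
```python
from h import *
c=np.load('w5.npy',allow_pickle=True).item()
R=cv2.Rodrigues(c['rvec'])[0];print('cam',-R.T@c['tvec'])
im=cv2.imread('pics/w5.png');h=cv2.cvtColor(im,cv2.COLOR_BGR2HSV)
M=((h[...,1]>120)&((h[...,0]<16)|(h[...,0]>172)))
for r in (15,30,40,45,160,180,200,210):
    x=np.flatnonzero(M[r,200:320])+200
    p=ray(c,[(x[0],r),(x[-1],r)],.062); print(r,x[0],x[-1],p[:,:2].round(4).tolist(),p.mean(0)[:2].round(4))
for col in (228,288): print(col,h[30:60,col,2],h[135:160,col,2],h[205:225,col,2])
```

```text
cam [ 0.52792354 -0.26134208  0.33848691]
15 216 300 [[0.4725, -0.2781], [0.4824, -0.2122]] [ 0.4774 -0.2452]
30 217 300 [[0.4836, -0.2794], [0.4935, -0.2136]] [ 0.4886 -0.2465]
40 217 300 [[0.491, -0.2808], [0.5011, -0.2146]] [ 0.4961 -0.2477]
45 217 300 [[0.4948, -0.2815], [0.5049, -0.2151]] [ 0.4998 -0.2483]
160 221 295 [[0.589, -0.2959], [0.5996, -0.2309]] [ 0.5943 -0.2634]
180 222 295 [[0.6074, -0.2985], [0.6182, -0.2331]] [ 0.6128 -0.2658]
200 222 294 [[0.6264, -0.3022], [0.6374, -0.2363]] [ 0.6319 -0.2692]
210 223 293 [[0.6363, -0.3032], [0.6472, -0.2384]] [ 0.6418 -0.2708]
228 [104 103 105 102 107 101 104 109 107 105 105 100 106 106 106 105  97  63
  37  44  41  44  56  60  60  65  82  84 152 168] [165 164 168 164 114  55  59  58  57  57  59  50  53  85 107 111  89  69
 100 112 112 115 112 114 113] [ 59  60  58  57  59  59  61  62  60  58  58  59  91 176 194 195 193 190
 186 181]
288 [129 129 133 130 130 131 130 133 131 128 130 132 130 129 132 129 125  98
  41  44  44  42  48  51  54  56  57  54  55 139] [101 101  98  95  64  50  51  54  53  55  48  54  56  76 115 130 129 130
 128 131 130 131 129 127 128] [59 58 57 57 59 62 63 60 61 61 61 60 72 77 79 79 77 79 78 81]
```

Run:
```python
from h import *
go([.541,-.2552,.10],171.2)
```

```text
move cm [ 6.92  0.06 11.81] spin 0.002 | pos [ 0.6103 -0.27    0.2171] yaw 171.29 q6 -15.7 t 15.9
```

Emit:
jog_arm(series=[1.5,0,0.5,0,3.5,0,2,0,5.5,0.05,4,0,6.6,0.05,6.5,0,6.9,0.05,9,0,6.9,0.05,10.8,0,6.9,0.05,11.6,0,6.9,0.05,11.8,0,6.9,0.05,11.8,0,6.9,0.05,11.8,0])

```text
clock: 16.73
tool_pos: [0.5425, -0.2559, 0.1019]
tcp_rot: [[-0.989, 0.151, -0.006], [0.151, 0.988, 0.029], [0.01, 0.028, -1.0]]
wrist_force: [-0.2, -0.2, -1.3]
opening: 0.0142
gripper_force: 48.8
```

Run:
```python
from h import *
go([.541,-.2552,.0495],171.2)
```

```text
move cm [ 0.11 -0.1   5.24] spin 0.002 | pos [ 0.5425 -0.2559  0.1019] yaw 171.32 q6 -17.2 t 16.7333
```

Emit:
jog_arm(series=[0,0,1.5,0,0.1,-0.1,3,0,0.1,-0.1,4,0,0.1,-0.1,4.7,0,0.1,-0.1,5,0,0.1,-0.1,5.1,0,0.1,-0.1,5.15,0,0.1,-0.1,5.15,0,0.1,-0.1,5.15,0])

```text
clock: 17.48
tool_pos: [0.5405, -0.2556, 0.0498]
tcp_rot: [[-0.988, 0.152, -0.006], [0.152, 0.988, 0.03], [0.011, 0.028, -1.0]]
wrist_force: [0.3, -0.5, 0.2]
opening: 0.0144
gripper_force: 48.8
```

Emit:
jog_arm(series=[0,0,0.05,0,0,0,0.1,0,0,0,0.1,0,0,0,0.1,0])

```text
clock: 17.82
tool_pos: [0.5404, -0.2555, 0.0486]
tcp_rot: [[-0.988, 0.152, -0.006], [0.152, 0.988, 0.03], [0.011, 0.028, -1.0]]
wrist_force: [-0.4, 0.5, 3.0]
opening: 0.0146
gripper_force: 49.0
```

Contact again at about 3 N, so I'll release and retreat upward, then back.

Emit:
jog_arm(series=[0,0,0,0,0,0,0,0,0,0,0,0,0,0,0,0,0,0,0,0,0,0,0,0,0,0,0,0,0,0,0,0,0,0,0,0,0,0,0,0], grip=1)

```text
clock: 18.65
tool_pos: [0.54, -0.2553, 0.0481]
tcp_rot: [[-0.988, 0.152, -0.007], [0.152, 0.988, 0.03], [0.012, 0.029, -1.0]]
wrist_force: [0.1, -0.1, 0.2]
opening: 0.0856
gripper_force: 0.0
```

Emit:
jog_arm(series=[0,0,-1,0,0,0.1,-3,0,0,0.2,-6,0,0,0.3,-9,0,0,0.4,-12,0,-1,0.5,-15,0,-3,0.5,-17,0,-5,0.5,-18,0,-7,0.5,-18,0,-8,0.5,-18,0,-8,0.5,-18,0,-8,0.5,-18,0])

```text
clock: 19.65
tool_pos: [0.6212, -0.2679, 0.2272]
tcp_rot: [[-0.988, 0.152, -0.008], [0.151, 0.988, 0.03], [0.012, 0.029, -1.0]]
wrist_force: [-0.9, 1.0, -0.8]
opening: 0.0849
gripper_force: 0.0
```

Run:
```python
from h import *
c=cam('wrist','w6.png')
t=np.radians(-8.8);u=np.array([np.cos(t),np.sin(t),0])
print(proj(c,np.array([.542,-.2553,.045])+np.array([[-.1],[0],[.1]])*u).round(1))
```

```text
[[252.1 -35.7]
 [252.5  85.2]
 [253.  188.8]]
```

View pics/w6.png

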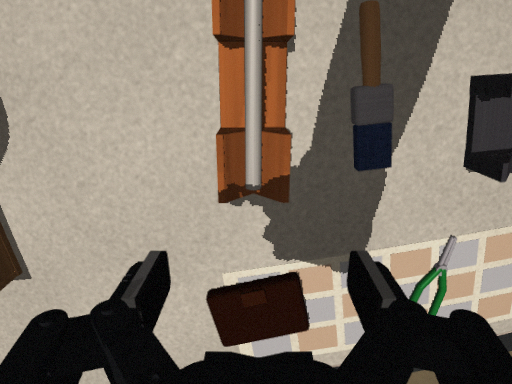

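The tube lies in both grooves with its far end at (254,186), where I predicted row 189. I'll quantify how central it is, using the top view for the other end.

Run:
```python
from h import *
c=cam('wrist'); 
t=np.radians(-8.8);u=np.array([np.cos(t),np.sin(t),0]);o=np.array([.542,-.2553,0])
f=lambda c,p,z:((ray(c,p,z)-o)@u).round(4)
g=cv2.imread('pics/w6.png')
print('far end',f(c,[(254,186.5)],.053),'block',f(c,[(219,203),(288,203)],.062))
print(cv2.cvtColor(g,cv2.COLOR_BGR2HSV)[175:205,254,1:].tolist())
a=cam('top','top2.png'); print(proj(a,np.array([.542,-.2553,.045])+np.array([[-.1],[0],[.1]])*u).round(1))
im=cv2.imread('pics/top2.png')[150:265,345:420]
cv2.imwrite('pics/z2.png',np.clip(cv2.resize(im,None,fx=5,fy=5,interpolation=cv2.INTER_CUBIC)*1.4,0,255).astype(np.uint8))
```

```text
far end [0.0945] block [0.1079 0.1087]
[[25, 172], [27, 171], [30, 172], [27, 173], [27, 171], [25, 171], [29, 169], [30, 171], [27, 171], [30, 172], [32, 158], [31, 98], [25, 72], [18, 71], [33, 70], [117, 61], [173, 56], [183, 57], [108, 64], [57, 72], [39, 79], [34, 74], [55, 74], [35, 73], [44, 76], [40, 82], [37, 75], [36, 77], [36, 79], [41, 75]]
[[375.6 249.5]
 [381.  206.8]
 [386.3 164.7]]
```

View pics/z2.png

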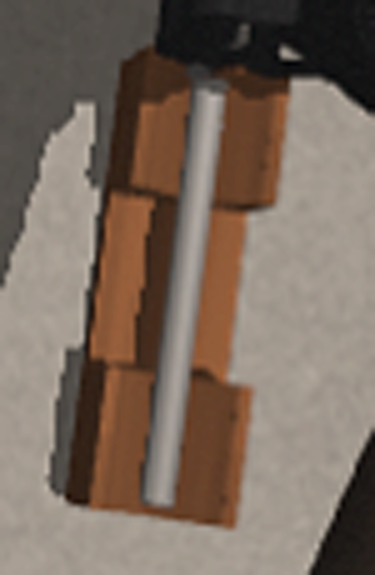

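The tube rests in both grooves with both ends inside the blocks, about 2 mm off centre. The gripper is clear, so I'm handing in.

```bash
python3 -c "
from rig import manip
print(manip.hand_in())"
```

```text
the job is handed in; nothing more can be done
None
```

The 16 mm tube was laid on the V-block and released, re-gripped by its middle, and now rests in both cradle grooves about 2 mm off centre; I handed it in at about 20 s with the gripper clear.

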